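# Rod oven to standby, lid held at the half-open mark

## Task

Put the welding-rod oven on standby at its control panel: with the lid shut, press the round menu key right down and release it, then the down-arrow key (near left, its chevron pointing to the oven's front), then the wide enter key, one at a time and never the up-arrow. Then lift the spring-hinged lid by its grip bar until its pointer pin is level with the long mark on the quadrant (35 degrees open), never swinging it 10 degrees or more beyond, and finish while still holding the lid steady there so that a workmate can draw rods without the oven going cold. Leave the hammer, brush, tin and magnet where they lie.

Things in the scene. Friction and masses are not known exactly. Their poses are not given: they have to be found in the camera images.
- oven: Bench oven for welding rods, red steel, fixed, 220 mm front to back (x), 500 mm long (y), chest rim 155 mm high. Origin on the bench under its middle; x from its front (robot's side) to its hinge side, y to its left end. Chest with lid: y -110 to 250 mm; control head: the right 140 mm. Keys 57 to 60 mm apart: far row (by the display) up-arrow left, round menu right; near row down-arrow left, wide enter right.
- long_mark (a point): Outer end of the long dark mark, at 35 degrees, on the fixed upright aluminium quadrant at the left end of the chest. The quadrant's rim is 130 mm in radius about the hinge axis, reaches 120 mm above the chest rim, and has short dark marks every 10 degrees.
- lid_pointer (a point): The lid's pointer pin: a steel pin 4 mm thick standing out of the lid's left end, 136 mm in front of the hinge axis with the lid shut, sweeping just outside the quadrant's rim. This point meets the end of the long mark (within 3 mm) when the lid is 35 degrees open.
- lid (a joint): Lid opening in rad: 0 shut, grows as its front edge rises, stop at 1.3; the long mark is at 0.611. Lid 222 by 360 mm, 28 mm thick, about 0.4 to 0.65 kg with its bar, hinged along its rear (+x) long edge. Springs close it (0.3 N m when shut, 0.5 N m more per rad) and it falls shut if let go: an upward pull of 4 to 5.5 N at the bar starts it, about 8 to 11 N holds it at the mark.
- lid_hinge (a point): Point on the hinge axis at the middle of the lid's length, 118 mm behind the oven's middle, 70 mm left of it, 158 mm above the bench. The axis runs along the oven's y and does not move.
- lid_handle: Grip bar of the lid: round black bar, 12 mm thick, 130 mm long along the oven's y, on two posts 116 mm apart, its axis 40 mm above the lid's top. Origin at its middle; axes turn with the lid (z square to the lid, x towards the hinge). Lid shut: 190 mm in front of the hinge axis and 67 mm above it (225 mm above the bench); at the mark 117 mm in front and 164 mm above.
- key_menu_top (a point): Centre of the top face of the round grey menu key, 25 mm in diameter, far right of the four. The key stands 11 mm proud of the fascia and has 5 mm of travel, square to the fascia, which slopes 10 degrees down towards the oven's front; a straight-down press works.
- key_down_top (a point): Centre of the top face of the square grey down-arrow key, 22 mm, chevron pointing to the front, near left of the four. The key stands 11 mm proud of the fascia and has 5 mm of travel, square to the fascia, which slopes 10 degrees down towards the oven's front; a straight-down press works.
- key_enter_top (a point): Centre of the top face of the wide grey enter key, 40 mm along y by 20 mm along x, near right of the four. The key stands 11 mm proud of the fascia and has 5 mm of travel, square to the fascia, which slopes 10 degrees down towards the oven's front; a straight-down press works.
- key_up_top (a point): Centre of the top face of the square grey up-arrow key, 22 mm, chevron pointing away from the front, far left of the four; not to be pressed. The key stands 11 mm proud of the fascia and has 5 mm of travel, square to the fascia, which slopes 10 degrees down towards the oven's front; a straight-down press works.
- key_menu (a joint): Travel of the round menu key. Its joint reads 0 (up) to 0.005 m (right down); a spring takes about 1.6 N to start it and 3.8 N to bottom it.
- key_down (a joint): Travel of the down-arrow key. Its joint reads 0 (up) to 0.005 m (right down); a spring takes about 1.6 N to start it and 3.8 N to bottom it.
- key_enter (a joint): Travel of the wide enter key. Its joint reads 0 (up) to 0.005 m (right down); a spring takes about 1.6 N to start it and 3.8 N to bottom it.
- key_up (a joint): Travel of the up-arrow key, not to be pressed. Its joint reads 0 (up) to 0.005 m (right down); a spring takes about 1.6 N to start it and 3.8 N to bottom it.
- chipping_hammer: Welder's chipping hammer, 280 mm long, lying along its x in front of the oven, at most 24 mm high; origin under the middle. Bystander.
- wire_brush: Wooden wire brush, 270 mm long along its x, 26 mm wide, 40 mm high, behind the oven; origin under the middle. Bystander.
- paste_tin: Round tin, 90 mm in diameter, 85 mm high, standing to the right of the oven; origin under its middle. Bystander.
- welding_magnet: Square steel welding magnet, 95 mm by 95 mm, 18 mm high, lying to the left of the oven; origin under its middle. Bystander.

How it is judged (in metres and radians):
On the way, in this order (a step that is already met when the one before it is completed fails the run):
1. the round menu key is pressed right down, alone, with the lid shut (value of joint key_menu above 0.0035 m and value of joint each of key_down, key_enter, key_up below 0.0015 m and value of joint lid below 0.06 rad), for 0.05 s.
2. then the down-arrow key, alone, with the lid shut (value of joint key_down above 0.0035 m and value of joint each of key_menu, key_enter, key_up below 0.0015 m and value of joint lid below 0.06 rad), for 0.05 s.
3. then the wide enter key, alone, with the lid shut (value of joint key_enter above 0.0035 m and value of joint each of key_menu, key_down, key_up below 0.0015 m and value of joint lid below 0.06 rad), for 0.05 s.
4. then the lid is raised by its grip bar to the long mark (value of joint lid between 0.541 and 0.681 rad and contact force between the fingers and lid_handle above 3 N), for 0.3 s.
At the end, for the whole second after the job is handed in: The lid stands within 4 degrees of the 35 degree mark (0.541 to 0.681 rad) and still (under 0.05 rad/s), carried by the gripper's fingers on its grip bar (over 3 N); all keys are up again (under 1.5 mm); hammer, brush, tin and magnet within 30 mm of where they were (all of step 4 and velocity of joint lid between -0.05 and 0.05 rad/s and value of joint each of key_menu, key_down, key_enter, key_up below 0.0015 m and distance of each of chipping_hammer, wire_brush, paste_tin, welding_magnet from where it was at the start of the episode below 0.03 m); the arm keeps its last pose, push and grip.
It fails at once if the lid is swung 10 degrees or more past the mark (value of joint lid above 0.785 rad).
It fails at once if the up-arrow key is pressed (value of joint key_up above 0.003 m).
It fails at once if the hammer, brush, tin or magnet is knocked over 30 mm away (distance of any of chipping_hammer, wire_brush, paste_tin, welding_magnet from where it was at the start of the episode above 0.03 m).
It also fails if it takes over 64 s, if anything falls off the work surface, if the arm or the gripper's body presses on something with over 40 N, if the wrist force passes 120 N, or if a joint passes its speed limit or range.

## Robot

A 6-joint arm with a two-finger parallel gripper is mounted at the origin on the work surface. World frame = base frame: x ahead of the robot, y to its left, z up, the work surface at z = 0. Lengths are in mm, angles in rad, forces in N, time in s.
With the tool pointing down it reaches from about 275 to 1000 mm from the base axis. Payload 8.4 kg.
Tool frame: the origin (TCP) lies on the centre line of the jaws, within the pads' length; the fingertips stand r.tip_reach ahead of it and the grasp point (between the pads) lies 11 mm behind it (r.tip_reach is the distance from the TCP to the fingertips, in mm); z points along the fingers, y is the line along which they close (so a half turn about z gives the same grasp; the last joint's range is limited). The gripper opens to 85 mm and grips with 20 to 120 N. Pads are 22 mm wide; open, the fingers measure 114 mm over their backs; the gripper's body (76 mm by 85 mm) begins 54 mm behind the grasp point. The pads swing forward as they close: fully open they stand 13 mm farther back than shut.
Start: joints at [-1.283, 0.353, 1.633, -0, 1.155, -0.002], TCP at [178.599, -598.941, 199.681] pointing down, gripper open.
Joint ranges: [-2.63, 2.63], [-0.92, 2.1], [0.06, 2.66], [-1.3, 4.44], [0, 2.69], [-3.02, 3.02]. Speed limits (rad/s): [2.22, 2.22, 2.79, 3.14, 3.14, 3.14].

## Interface

Orientations are given as [roll, pitch, yaw] about the fixed x, y, z axes, in that order (R = Rz(yaw) Ry(pitch) Rx(roll)).
In Python, from rig import r gives the robot as it stands.
- The arm moves only by the tool carry_out, never from a script. Its argument "targets" is a list of rows, each an object with "dp": the shift along the tool's x, y, z in mm, a list of three; "yaw": the turn about the tool's z in degrees. A call has 1 to 12 rows; each row is the pose to reach, as a shift and turn from the pose commanded when the call began, along the tool's axes at that moment; what a row does not reach only later rows make up. A row lasts 1/8 s, in which the tool goes at most 62.5 mm and 10.7 degrees, less where a joint would pass 70% of its speed; a pose out of reach is approached as far as the arm can. A call with a gripper value outside its range is refused whole. "fingers" is the opening, from -1 (shut) to 1 (fully open), so that 0 is half open, set as the call begins (left out, the last holds). The fingers move at their own pace and stop on an object; "grip_force" is the grip in N (left out, the last holds). Time passes only in rows, so rows that repeat a pose let the fingers close. It gives the time, the measured TCP pose, the force, the opening and the grip force at its end, in the units of the state.
- r.sense(): the state, without advancing time (a new reading comes with each control period).
- r.grab_frame(name): name is "scene" or "top" or "wrist"; returns the picture (384x512x3 uint8, red, green, blue); there is no depth.
- r.get_calibration(name): a dict with "fx", "fy", "cx", "cy" (pixels), "rvec" (rotation vector, rad) and "tvec" (3), from world to camera coordinates, as OpenCV has them. Camera axes: x right, y down, z forward; pixel columns grow to the right and rows downward; lengths in mm; the calibration is good to about 2 mm. A picture is of the moment at which its call begins: read the wrist's pose just before it. get_calibration takes no time and is no camera call; for the wrist camera it gives the pose at the moment of the call.
- r.sign_off(): hands the job in; it is judged then, once.
The state is a dict: "clock": time; "qpos": joint angles; "qvel": joint speeds; "joint_efforts": joint torques, N m; "eef_pos": TCP position; "tcp_rot": TCP orientation; "contact_force": force on the tool from outside, world axes, zero at the start; "wrist_torque": the same for the moment, N m; "opening": opening from 0.0 (shut) to 1.0 (fully open); "grasp_force": force on a finger pad.
Only numpy, scipy, OpenCV 4.12 (cv2) and the standard library are available. Lean on these libraries where they do the work, as an engineer would, in place of code of your own. Each camera call takes 0.05 s, during which the arm holds its last target. There are 200 camera calls.

## Working session

There is one attempt and no reset: what is moved stays moved. The work goes in short steps, Python scripts to look and compute and a tool call to move; the robot and the scene stay as the last step left them, time stands still between calls to the robot, and variables do not carry over. Pictures are saved under pics/ and viewed, at most 10 in all, crops included, and the job is handed in when it is done.

Besides the shell and the picture viewer there is one more tool, called after "Request:" as name(argument=value, ...) on one line, values as JSON. carry_out: Moves the arm, as the interface text tells. Its arguments: {"type":"object","properties":{"targets":{"type":"array","items":{"type":"object","properties":{"dp":{"type":"array","items":{"type":"number"}},"yaw":{"type":"number"}}}},"fingers":{"type":"number"},"grip_force":{"type":"number"}},"required":["targets"]}

```bash
mkdir -p pics; ls; python3 - <<'E'
from rig import r
import cv2
for n in("scene","top"):
    cv2.imwrite(f"pics/{n}0.png",r.grab_frame(n)[:,:,::-1]); print(n,r.get_calibration(n))
print(r.get_calibration("wrist"))
print(r.tip_reach,r.sense())
E
```

```text
pics
scene {'fx': 409.38897011463854, 'fy': 409.38897011463854, 'cx': 250.86719569898005, 'cy': 187.3072734837777, 'rvec': array([ 1.28720672,  2.38565041, -0.81674533]), 'tvec': array([ 269.19596101, -320.32980446, 1702.95673284])}
top {'fx': 494.5820458703005, 'fy': 494.5820458703005, 'cx': 262.85002807956425, 'cy': 200.4616728967411, 'rvec': array([ 2.10260098, -2.13572056,  0.18514228]), 'tvec': array([  84.79976135,  590.07620695, 1556.20083231])}
{'fx': 295.9106920590102, 'fy': 295.9106920590102, 'cx': 253.90709444634564, 'cy': 192.74486308987898, 'rvec': array([-2.29954872,  1.71355737,  0.28395504]), 'tvec': array([-623.78305798,  -40.99482372,  379.71806843])}
8.0 {'clock': 0.1, 'qpos': array([-1.28341017e+00,  3.53582830e-01,  1.63402012e+00,  1.42461871e-06,
        1.15520048e+00, -2.42008910e-03]), 'qvel': array([ 7.12013781e-05, -1.56681884e-03, -4.16542422e-03,  1.52157976e-03,
        1.09085943e-03,  1.06899183e-03]), 'joint_efforts': array([ 2.60243824e-04, -6.06354976e+01, -3.42819679e+01,  2.04764137e-05,
        3.94951261e-03, -1.45006260e-05]), 'eef_pos': array([ 178.46711747, -598.51615206,  199.05127851]), 'tcp_rot': array([-3.14038189e+00, -4.23282465e-06,  2.89805672e-01]), 'contact_force': array([ 0.89563096, -0.49245968,  0.0210641 ]), 'wrist_torque': array([ 0.00948358,  0.01225025, -0.00963139]), 'grasp_force': 0.0, 'opening': 1.0004653140105821}
```

View pics/scene0.png

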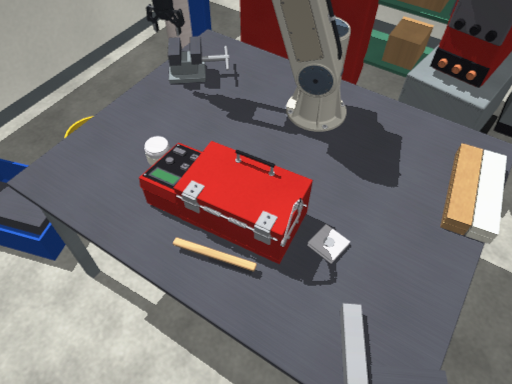

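View pics/top0.png

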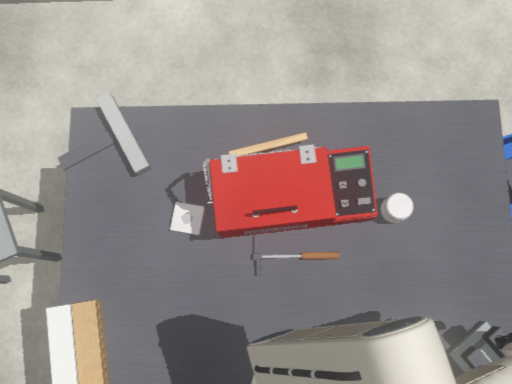

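The scene view shows the oven mid-bench, with its head at the left of the picture around (170,165). In the top view the keys are at about up (343,184), menu (362,183), down (345,203) and enter (364,201). The bar runs from (256,214) to (295,209).

```bash
cat > h.py <<'E'
import numpy as np, cv2
from rig import r
def ray(cal,u,v):
    R=cv2.Rodrigues(cal["rvec"])[0]; t=np.array(cal["tvec"])
    d=R.T@np.array([(u-cal["cx"])/cal["fx"],(v-cal["cy"])/cal["fy"],1]); return -R.T@t,d/np.linalg.norm(d)
def onz(cal,u,v,z):
    c,d=ray(cal,u,v); return c+d*(z-c[2])/d[2]
def proj(cal,p): return cv2.projectPoints(np.float64([p]),cal["rvec"],cal["tvec"],np.array([[cal["fx"],0,cal["cx"]],[0,cal["fy"],cal["cy"]],[0,0,1]]),None)[0].ravel()
def two(c1,p1,c2,p2):
    a,d=ray(c1,*p1); b,e=ray(c2,*p2); s=np.linalg.lstsq(np.c_[d,-e],b-a,rcond=None)[0]
    return (a+d*s[0]+b+e*s[1])/2, np.linalg.norm(a+d*s[0]-b-e*s[1])
E
python3 - <<'E'
from h import *
np.set_printoptions(precision=1,suppress=True)
c=r.get_calibration("top")
for n,p in dict(up=(343,184),menu=(362,183),down=(345,203),enter=(364,201)).items(): print(n,onz(c,*p,165))
a=onz(c,256,214,225);b=onz(c,295,209,225);print(a,b,b-a,np.linalg.norm(b-a),(a+b)/2)
d=a-b; yo=np.arctan2(d[1],d[0])-np.pi/2; print("oven yaw",np.degrees(yo))
R=np.array([[np.cos(yo),-np.sin(yo)],[np.sin(yo),np.cos(yo)]])
o=(a[:2]+b[:2])/2-R@np.array([118-190,70]); print("origin",o)
w=r.get_calibration("wrist"); q=r.sense()["eef_pos"]; rv=r.sense()["tcp_rot"]
Rw=cv2.Rodrigues(w["rvec"])[0]; print("cam",-Rw.T@w["tvec"],"axes x,y,z\n",Rw,q,rv)
E
```

```text
up [ 617.7 -170.3  165. ]
menu [ 619.8 -228.2  165. ]
down [ 558.8 -173.8  165. ]
enter [ 564.  -231.4  165. ]
[520.   94.3 225. ] [532.8 -18.9 225. ] [  12.8 -113.2    0. ] 113.91745714231324 [526.4  37.7 225. ]
oven yaw 6.453523268817281
origin [605.8 -23.7]
cam [ 257.7 -574.8  371.7] axes x,y,z
 [[ 0.3 -1.  -0. ]
 [-0.9 -0.3  0.3]
 [-0.3 -0.1 -0.9]] [ 178.5 -598.5  199.1] [-3.1 -0.   0.3]
```

Request:
carry_out(targets=[{"dp": [0,0,-60],"yaw": 0},{"dp": [44,-28,-81],"yaw": 3},{"dp": [94,-60,-81],"yaw": 6},{"dp": [144,-92,-81],"yaw": 9},{"dp": [194,-124,-81],"yaw": 10},{"dp": [244,-156,-81],"yaw": 10},{"dp": [294,-188,-81],"yaw": 10},{"dp": [344,-220,-81],"yaw": 10},{"dp": [394,-252,-81],"yaw": 10},{"dp": [441,-284,-81],"yaw": 10},{"dp": [441,-284,-81],"yaw": 10},{"dp": [441,-284,-81],"yaw": 10}], fingers=-1, grip_force=40)

```text
clock: 1.6
eef_pos: [519.7, -200.7, 280.3]
tcp_rot: [-3.142, 0.001, 0.116]
contact_force: [0.5, 0.1, -0.5]
opening: -0.001
grasp_force: 0.0
```

```bash
python3 - <<'E'
from h import *
np.set_printoptions(precision=4,suppress=True)
c=r.get_calibration("wrist");np.save("w1.npy",c,allow_pickle=True)
im=r.grab_frame("wrist");cv2.imwrite("pics/w1.png",im[:,:,::-1]);s=r.sense();print(s,r.tip_reach)
E
```

```text
{'clock': 1.65, 'qpos': array([-0.3721,  0.1784,  1.6846, -0.0004,  1.2794,  1.0838]), 'qvel': array([-0.0169, -0.0034,  0.0011, -0.    , -0.0022,  0.0026]), 'joint_efforts': array([  1.1791, -49.655 , -36.5966,   0.0691,  -0.0125,   0.0074]), 'eef_pos': array([ 519.3684, -201.2542,  280.3616]), 'tcp_rot': array([-3.1416,  0.0009,  0.115 ]), 'contact_force': array([-0.3214,  0.2917, -0.1876]), 'wrist_torque': array([-0.0401, -0.0271,  0.008 ]), 'grasp_force': 0.0, 'opening': 0.0018216767184220982} 8.0
```

View pics/w1.png

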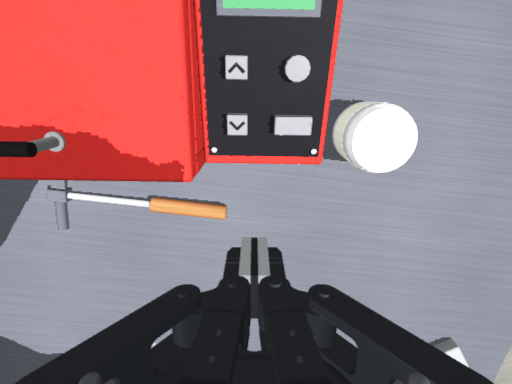

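The wrist view shows the four keys: up (236,67), menu (297,68), down (236,125) and enter (293,125). I'll segment the keys in both views and triangulate.

```bash
python3 - <<'E'
from h import *
np.set_printoptions(precision=1,suppress=True)
W=np.load("w1.npy",allow_pickle=True).item();T=r.get_calibration("top")
w=cv2.imread("pics/w1.png");t=cv2.imread("pics/top0.png")
def cen(im,p,h,thr):
    x,y=p;g=im[y-h:y+h+1,x-h:x+h+1].min(2); m=cv2.morphologyEx((g>thr).astype(np.uint8),cv2.MORPH_CLOSE,np.ones((3,3)))
    n,l,s,c=cv2.connectedComponentsWithStats(m); k=1+s[1:,4].argmax(); b=s[k]
    return (x-h+b[0]+b[2]/2-.5,y-h+b[1]+b[3]/2-.5),b
for n,a,b in (("up",(236,67),(343,184)),("menu",(297,68),(362,183)),("down",(236,125),(345,203)),("enter",(293,125),(364,201))):
    pa,sa=cen(w,a,24,110);pb,sb=cen(t,b,8,100)
    p,e=two(W,pa,T,pb);print(n,pa,sa,pb,sb,p,e,"at170",onz(W,*pa,170),"at160",onz(W,*pa,160),onz(T,*pb,165))
E
```

```text
up (np.float64(236.0), np.float64(67.0)) [ 13  12  23  25 554] (np.float64(342.5), np.float64(184.5)) [ 4  5  8  8 54] [ 621.9 -171.4  143.4] 2.385247746794237 at170 [ 621.  -172.5  170. ] at160 [ 621.7 -171.8  160. ] [ 616.1 -168.7  165. ]
menu (np.float64(297.5), np.float64(68.0)) [ 12  11  26  27 553] (np.float64(362.0), np.float64(182.5)) [ 4  4  9  8 56] [ 628.7 -232.5  135.2] 3.5753650273395663 at170 [ 626.5 -226.5  170. ] at160 [ 627.4 -227.8  160. ] [ 621.3 -228.3  165. ]
down (np.float64(237.0), np.float64(124.5)) [ 15  13  21  22 425] (np.float64(344.5), np.float64(203.0)) [ 4  5  8  7 52] [ 566.4 -177.3  126.7] 2.4348713378129627 at170 [ 571.7 -178.2  170. ] at160 [ 570.6 -177.8  160. ] [ 558.8 -172.3  165. ]
enter (np.float64(293.0), np.float64(125.5)) [  5  15  39  20 700] (np.float64(364.0), np.float64(200.5)) [ 2  4 13  8 84] [ 572.8 -237.7  126.8] 2.549997788842369 at170 [ 576.9 -230.4  170. ] at160 [ 576.  -231.8  160. ] [ 565.5 -231.5  165. ]
```

Request:
carry_out(targets=[{"dp": [50,20,40],"yaw": 0},{"dp": [100,40,70],"yaw": 0},{"dp": [105,42,100],"yaw": 0},{"dp": [105,42,107],"yaw": 0},{"dp": [105,42,111],"yaw": 0},{"dp": [105,42,115],"yaw": 0},{"dp": [105,42,117],"yaw": 0},{"dp": [105,42,117],"yaw": 0}])

```text
clock: 2.65
eef_pos: [629.2, -230.4, 164.4]
tcp_rot: [3.141, -0.001, 0.115]
contact_force: [0.4, -0.5, 0.0]
opening: -0.003
grasp_force: 0.0
```

```bash
python3 - <<'E'
from h import *
c=r.get_calibration("wrist");np.save("w2.npy",c,allow_pickle=True)
im=r.grab_frame("wrist");cv2.imwrite("pics/w2.png",im[:,:,::-1]);s=r.sense();print(s["eef_pos"],s["contact_force"])
print(proj(c,s["eef_pos"]+np.array([0,0,-8.])))
E
```

```text
[ 629.30630709 -230.39280271  164.30739637] [-0.35756402  0.75715735 -0.08301402]
[254.5036422  223.18687333]
```

View pics/w2.png

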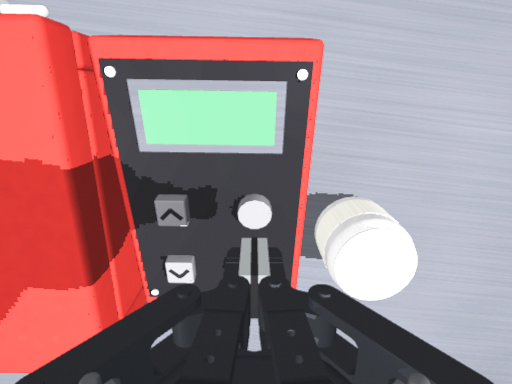

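The menu key is now at about (255,212) and the shut fingertips' front edge at row 238, so the lateral line-up is good. I'll check the heights with the wider wrist baseline.

```bash
python3 - <<'E'
from h import *
np.set_printoptions(precision=1,suppress=True)
A=np.load("w1.npy",allow_pickle=True).item();B=np.load("w2.npy",allow_pickle=True).item()
w=cv2.imread("pics/w2.png");g=w[185:240,230:285].min(2)
m=(g>150).astype(np.uint8);n,l,s,c=cv2.connectedComponentsWithStats(m);print(s[1:],c[1:]+[230,185])
for n,p,q in (("up",(236,67),(171.5,209)),("menu",(297.5,68),(254.5,212)),("down",(237,124.5),(180,269.5))):print(n,*two(A,p,B,q))
s=r.sense()["eef_pos"]
for x in(-11,0,11):
  for z in(8,0,-11,-20):print(x,z,proj(B,s+np.array([x*.993,x*.115,-z])))
E
```

```text
[[  8  13  34  31 817]
 [ 12  53   9   2  17]
 [ 28  53   9   2  17]] [[254.8 213.6]
 [246.2 238.5]
 [261.8 238.5]]
up [ 623.6 -169.9  134.4] 0.6987525414283617
menu [ 629.4 -230.5  137. ] 0.26876180436740393
down [ 567.1 -176.1  126.2] 0.43987997755783115
-11 8 [254.5 238. ]
-11 0 [254.5 243.7]
-11 -11 [254.5 252.2]
-11 -20 [254.6 260. ]
0 8 [254.5 223.2]
0 0 [254.5 228.4]
0 -11 [254.6 236.2]
0 -20 [254.6 243.4]
11 8 [254.5 207.9]
11 0 [254.5 212.5]
11 -11 [254.6 219.6]
11 -20 [254.6 226. ]
```

Request:
carry_out(targets=[{"dp": [0,0,10],"yaw": 0},{"dp": [0,0,16],"yaw": 0},{"dp": [0,0,19],"yaw": 0},{"dp": [0,0,21],"yaw": 0},{"dp": [0,0,21],"yaw": 0}])

```text
clock: 3.32
eef_pos: [629.2, -230.4, 142.6]
tcp_rot: [-3.142, 0.0, 0.115]
contact_force: [-0.0, 0.1, 0.3]
opening: -0.003
grasp_force: 0.0
```

Request:
carry_out(targets=[{"dp": [0,0,2],"yaw": 0},{"dp": [0,0,3],"yaw": 0},{"dp": [0,0,3],"yaw": 0}])

```text
clock: 3.7
eef_pos: [629.2, -230.4, 139.6]
tcp_rot: [-3.142, 0.0, 0.115]
contact_force: [0.4, -0.7, 0.4]
opening: 0.002
grasp_force: 0.0
```

Request:
carry_out(targets=[{"dp": [0,0,2],"yaw": 0},{"dp": [0,0,3],"yaw": 0},{"dp": [0,0,3],"yaw": 0}])

```text
clock: 4.08
eef_pos: [629.1, -230.4, 136.6]
tcp_rot: [-3.142, 0.0, 0.115]
contact_force: [0.2, -0.4, 0.9]
opening: 0.004
grasp_force: 0.0
```

```bash
python3 - <<'E'
from h import *
c=r.get_calibration("wrist")
im=r.grab_frame("wrist");cv2.imwrite("pics/w3.png",cv2.resize(im[150:340,130:390,::-1],None,fx=3,fy=3));s=r.sense();print(s["eef_pos"],s["contact_force"],r.tip_reach)
print(proj(c,(629.4,-230.5,137)),proj(c,s["eef_pos"]))
E
```

```text
[ 629.18243081 -230.39854642  136.62976859] [-0.07645514 -0.17443137 -0.27986793] 8.0
[254.78733242 228.43624828] [254.58985014 228.47487262]
```

View pics/w3.png

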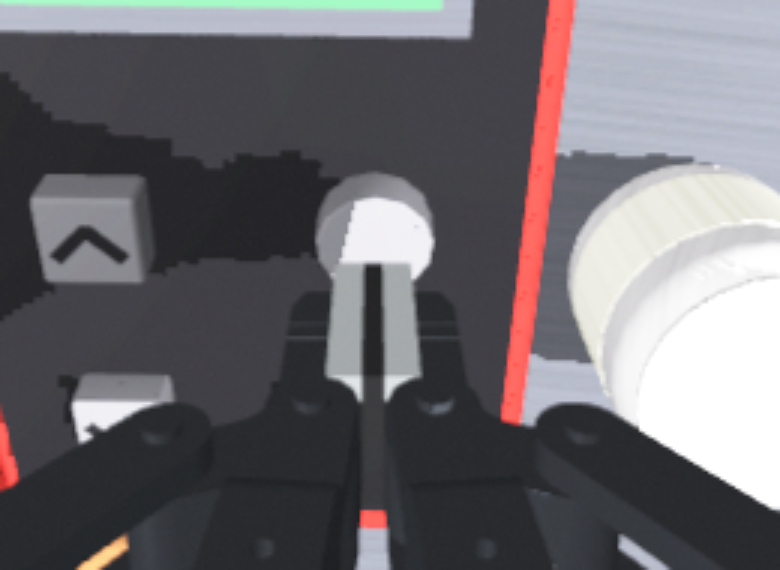

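The menu key is at about (372,235) in the crop and the shut tips are still above its near part. There is no contact yet, so I'm going on down slowly.

Request:
carry_out(targets=[{"dp": [3,0,0],"yaw": 0},{"dp": [3,0,1.5],"yaw": 0},{"dp": [3,0,3],"yaw": 0},{"dp": [3,0,3],"yaw": 0}])

```text
clock: 4.62
eef_pos: [632.0, -230.0, 133.4]
tcp_rot: [-3.141, 0.0, 0.115]
contact_force: [-0.1, -0.1, 0.7]
opening: -0.004
grasp_force: 0.0
```

Request:
carry_out(targets=[{"dp": [0,0,1.5],"yaw": 0},{"dp": [0,0,3],"yaw": 0},{"dp": [0,0,3],"yaw": 0}])

```text
clock: 5.0
eef_pos: [632.1, -230.0, 130.5]
tcp_rot: [-3.141, 0.0, 0.115]
contact_force: [0.3, 0.5, 1.1]
opening: -0.001
grasp_force: 0.0
```

Request:
carry_out(targets=[{"dp": [0,0,1.5],"yaw": 0},{"dp": [0,0,2],"yaw": 0},{"dp": [0,0,2],"yaw": 0}])

```text
clock: 5.38
eef_pos: [632.2, -230.0, 128.6]
tcp_rot: [-3.142, 0.0, 0.115]
contact_force: [0.2, -0.5, -0.3]
opening: -0.003
grasp_force: 0.0
```

Request:
carry_out(targets=[{"dp": [0,0,1.5],"yaw": 0},{"dp": [0,0,3],"yaw": 0},{"dp": [0,0,3],"yaw": 0}])

```text
clock: 5.75
eef_pos: [632.0, -230.0, 125.5]
tcp_rot: [-3.141, 0.0, 0.115]
contact_force: [-0.1, -0.0, -0.6]
opening: 0.005
grasp_force: 0.0
```

```bash
python3 - <<'E'
from h import *
c=r.get_calibration("wrist");np.save("w4.npy",c,allow_pickle=True)
im=r.grab_frame("wrist");cv2.imwrite("pics/w4.png",cv2.resize(im[150:340,130:390,::-1],None,fx=3,fy=3));s=r.sense();print(s["eef_pos"],s["contact_force"])
for z in(137,125,115): print(z,proj(c,(629.4,-230.5,z)))
E
```

```text
[ 632.0908845  -230.02979384  125.55051488] [0.69696966 0.68485828 0.39775913]
137 [254.85323991 240.77009584]
125 [254.81172695 231.96743995]
115 [254.78072298 225.39317308]
```

View pics/w4.png

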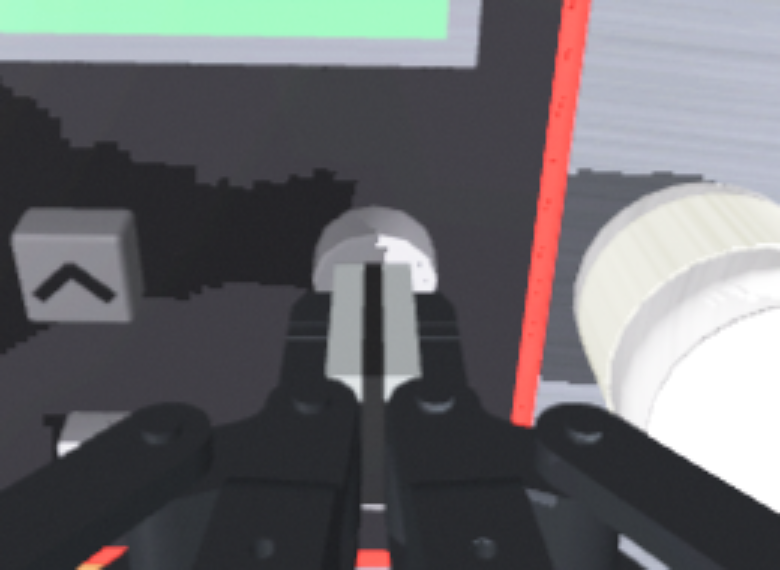

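Request:
carry_out(targets=[{"dp": [0,0,2],"yaw": 0},{"dp": [0,0,4],"yaw": 0},{"dp": [0,0,4],"yaw": 0}])

```text
clock: 6.18
eef_pos: [632.0, -230.0, 121.4]
tcp_rot: [-3.141, 0.0, 0.115]
contact_force: [-0.4, 0.8, -0.5]
opening: 0.002
grasp_force: 0.0
```

Request:
carry_out(targets=[{"dp": [0,0,2],"yaw": 0},{"dp": [0,0,4],"yaw": 0},{"dp": [0,0,4],"yaw": 0}])

```text
clock: 6.55
eef_pos: [632.0, -230.0, 117.4]
tcp_rot: [-3.141, 0.0, 0.115]
contact_force: [-0.8, -0.5, -0.2]
opening: 0.002
grasp_force: 0.0
```

Request:
carry_out(targets=[{"dp": [0,0,2],"yaw": 0},{"dp": [0,0,4],"yaw": 0},{"dp": [0,0,4],"yaw": 0}])

```text
clock: 6.92
eef_pos: [632.0, -230.0, 113.4]
tcp_rot: [-3.141, 0.0, 0.115]
contact_force: [-0.5, 0.6, -0.1]
opening: -0.0
grasp_force: 0.0
```

```bash
python3 - <<'E'
from h import *
c=r.get_calibration("wrist");np.save("w5.npy",c,allow_pickle=True)
im=r.grab_frame("wrist");cv2.imwrite("pics/w5.png",cv2.resize(im[150:340,130:390,::-1],None,fx=3,fy=3))
print(r.sense()["contact_force"])
t=r.grab_frame("scene");cv2.imwrite("pics/s5.png",cv2.resize(t[110:220,110:240,::-1],None,fx=5,fy=5,interpolation=cv2.INTER_CUBIC))
E
```

```text
[-0.25687401  0.07361749  0.39143331]
```

View pics/s5.png

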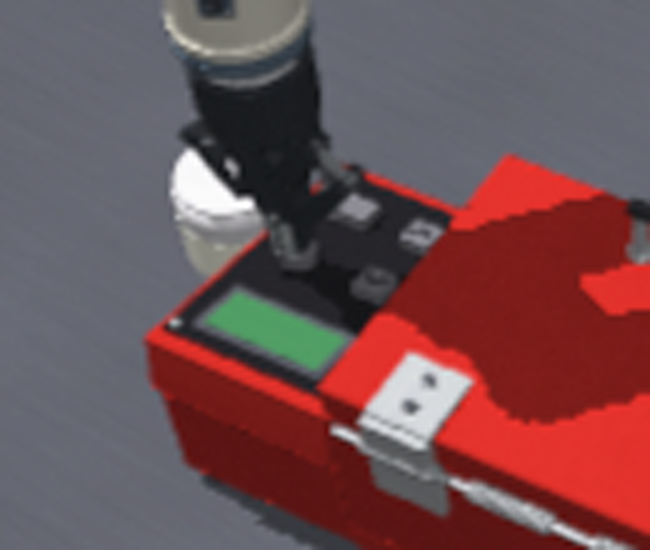

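The fingertips (295,245) look to be at or just over the menu key. I'm continuing down.

Request:
carry_out(targets=[{"dp": [0,0,1.5],"yaw": 0},{"dp": [0,0,3],"yaw": 0},{"dp": [0,0,3],"yaw": 0}])

```text
clock: 7.4
eef_pos: [632.6, -230.1, 111.0]
tcp_rot: [3.141, -0.001, 0.115]
contact_force: [1.6, 0.3, 2.2]
opening: 0.004
grasp_force: 1.1
```

Request:
carry_out(targets=[{"dp": [0,0,1],"yaw": 0},{"dp": [0,0,2],"yaw": 0},{"dp": [0,0,2],"yaw": 0}])

```text
clock: 7.78
eef_pos: [632.5, -230.1, 108.9]
tcp_rot: [3.141, -0.001, 0.115]
contact_force: [2.2, 0.6, 3.1]
opening: -0.001
grasp_force: 1.6
```

Request:
carry_out(targets=[{"dp": [0,0,1],"yaw": 0},{"dp": [0,0,2],"yaw": 0},{"dp": [0,0,2],"yaw": 0}])

```text
clock: 8.15
eef_pos: [632.6, -230.2, 107.5]
tcp_rot: [3.141, -0.001, 0.115]
contact_force: [0.9, 0.9, 8.3]
opening: 0.001
grasp_force: 4.1
```

Menu is bottomed: 8 N at 4.8 mm of travel. Next I lift and go to down-arrow, which lies 57 mm nearer and 60 mm left, and about 11 mm lower.

Request:
carry_out(targets=[{"dp": [0,0,0],"yaw": 0},{"dp": [0,0,-25],"yaw": 0},{"dp": [-28,-30,-25],"yaw": 0},{"dp": [-57,-60,-25],"yaw": 0},{"dp": [-57,-60,-10],"yaw": 0},{"dp": [-57,-60,0],"yaw": 0},{"dp": [-57,-60,4],"yaw": 0},{"dp": [-57,-60,7],"yaw": 0},{"dp": [-57,-60,8],"yaw": 0},{"dp": [-57,-60,8],"yaw": 0}])

```text
clock: 9.4
eef_pos: [569.0, -177.3, 99.0]
tcp_rot: [3.141, -0.001, 0.115]
contact_force: [0.4, 0.1, 3.0]
opening: 0.002
grasp_force: 1.5
```

Request:
carry_out(targets=[{"dp": [0,0,1.5],"yaw": 0},{"dp": [0,0,3],"yaw": 0},{"dp": [0,0,3],"yaw": 0}])

```text
clock: 9.78
eef_pos: [569.5, -177.3, 97.1]
tcp_rot: [3.141, -0.002, 0.115]
contact_force: [-2.0, 1.4, 13.6]
opening: 0.002
grasp_force: 6.7
```

```bash
python3 - <<'E'
from h import *
im=r.grab_frame("wrist");cv2.imwrite("pics/w6.png",cv2.resize(im[100:384,100:412,::-1],None,fx=2,fy=2))
s=r.sense();print(s["contact_force"],s["eef_pos"])
E
```

```text
[-1.37866173  2.03664118 13.40500072] [ 569.50649094 -177.29857958   97.13013056]
```

View pics/w6.png

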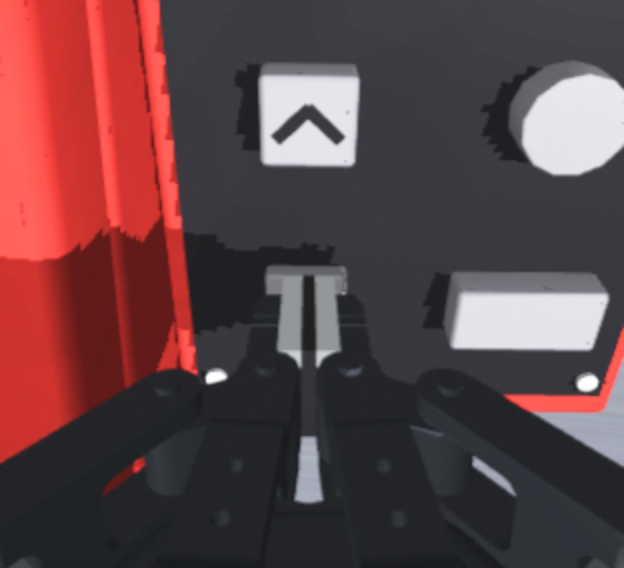

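The tips are on the down-arrow key, which is pressed flush. The menu key is up again and enter is at (527,310) to the right. Next I lift and press enter.

Request:
carry_out(targets=[{"dp": [0,0,-25],"yaw": 0},{"dp": [0,30,-25],"yaw": 0},{"dp": [0,59,-25],"yaw": 0},{"dp": [0,59,-15],"yaw": 0},{"dp": [0,59,-7],"yaw": 0},{"dp": [0,59,-4],"yaw": 0},{"dp": [0,59,-2],"yaw": 0},{"dp": [0,59,0],"yaw": 0},{"dp": [0,59,0],"yaw": 0}])

```text
clock: 10.95
eef_pos: [575.5, -235.1, 97.1]
tcp_rot: [-3.141, -0.0, 0.116]
contact_force: [-4.0, 2.6, 13.5]
opening: 0.003
grasp_force: 6.6
```

Enter bottomed (13.5 N). Now I rise, turn and go over the grip bar.

Request:
carry_out(targets=[{"dp": [0,0,-60],"yaw": 0},{"dp": [0,0,-120],"yaw": 0},{"dp": [0,0,-180],"yaw": -10},{"dp": [-2,-40,-200],"yaw": -20},{"dp": [-5,-85,-200],"yaw": -30},{"dp": [-8,-130,-200],"yaw": -40},{"dp": [-11,-175,-200],"yaw": -50},{"dp": [-14,-220,-200],"yaw": -60},{"dp": [-17,-260,-200],"yaw": -70},{"dp": [-17,-276,-200],"yaw": -80},{"dp": [-17,-276,-200],"yaw": -90},{"dp": [-17,-276,-200],"yaw": -90}], fingers=0.3)

```text
clock: 12.45
eef_pos: [526.5, 37.2, 295.6]
tcp_rot: [-3.141, -0.0, 1.686]
contact_force: [0.1, -0.4, 0.2]
opening: 0.649
grasp_force: 0.0
```

```bash
python3 - <<'E'
from h import *
np.set_printoptions(precision=2,suppress=True)
c=r.get_calibration("wrist");np.save("w7.npy",c,allow_pickle=True)
im=r.grab_frame("wrist");cv2.imwrite("pics/w7.png",im[:,:,::-1])
s=r.sense();print(s["contact_force"],s["eef_pos"],s["tcp_rot"],s["opening"],proj(c,(526.4,37.7,225)))
E
```

```text
[ 0.28 -0.29  0.3 ] [526.54  36.86 295.6 ] [-3.14 -0.    1.68] 0.6505086280867998 [253.78 192.9 ]
```

View pics/w7.png

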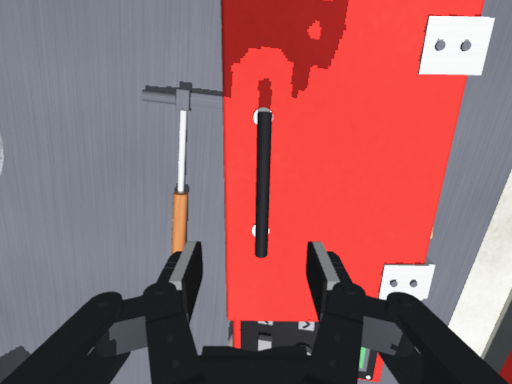

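The bar runs from (264,110) to (262,256) in the wrist view, with its posts at rows 116 and 231.

```bash
python3 - <<'E'
from h import *
np.set_printoptions(precision=1,suppress=True)
c=np.load("w7.npy",allow_pickle=True).item();T=r.get_calibration("top")
w=cv2.imread("pics/w7.png");g=w[105:262,246:280].max(2)<60
ys,xs=np.nonzero(g);print(ys.min()+105,ys.max()+105)
e=[]
for lo,hi in((0,12),(140,152)):
    k=(ys>=lo)&(ys<hi);e.append((xs[k].mean()+246,ys[k].mean()+105))
print(e)
for z in(225,):
    a=onz(c,264,110,z);b=onz(c,*e[1][:1],256,z);print(a,b,np.linalg.norm(a-b),(a+b)/2,np.degrees(np.arctan2(a[1]-b[1],a[0]-b[0])))
s=r.sense();p=s["eef_pos"];d=(a+b)/2-p;y=s["tcp_rot"][2]
print("tool dx,dy",d[0]*np.cos(y)+d[1]*np.sin(y),d[0]*np.sin(y)-d[1]*np.cos(y))
E
```

```text
112 256
[(np.float64(263.91803278688525), np.float64(114.18032786885246)), (np.float64(260.96062992125985), np.float64(250.29133858267716))]
[526.5 107.5 225. ] [540.2 -23.4 225. ] 131.65239657262018 [533.4  42.1 225. ] 95.97311767347635
tool dx,dy 4.422084826992871 7.35500470342242
```

Request:
carry_out(targets=[{"dp": [4,7,0],"yaw": 0},{"dp": [4,7,40],"yaw": 0},{"dp": [4,7,75],"yaw": 0},{"dp": [4,7,95],"yaw": 0},{"dp": [4,7,106],"yaw": 0},{"dp": [4,7,112],"yaw": 0},{"dp": [4,7,112],"yaw": 0}])

```text
clock: 13.38
eef_pos: [533.6, 41.4, 183.9]
tcp_rot: [3.141, -0.0, 1.685]
contact_force: [-0.3, -0.0, -0.2]
opening: 0.649
grasp_force: 0.0
```

Request:
carry_out(targets=[{"dp": [0,0,3],"yaw": 0},{"dp": [0,0,6],"yaw": 0},{"dp": [0,0,6],"yaw": 0}])

```text
clock: 13.75
eef_pos: [533.2, 41.3, 177.7]
tcp_rot: [-3.142, -0.0, 1.686]
contact_force: [-1.0, 0.4, 0.1]
opening: 0.648
grasp_force: 0.0
```

Request:
carry_out(targets=[{"dp": [0,0,0],"yaw": 0},{"dp": [0,0,0],"yaw": 0},{"dp": [0,0,0],"yaw": 0},{"dp": [0,0,0],"yaw": 0},{"dp": [0,0,0],"yaw": 0},{"dp": [0,0,0],"yaw": 0}], fingers=-1, grip_force=40)

```text
clock: 14.5
eef_pos: [533.3, 41.4, 177.7]
tcp_rot: [-3.142, -0.0, 1.686]
contact_force: [-1.3, -0.7, 1.9]
opening: 0.123
grasp_force: 39.0
```

Gripped: the opening corresponds to about 10.5 mm against the 12 mm bar. Next I lift along the arc about the hinge.

Request:
carry_out(targets=[{"dp": [0,1,-3],"yaw": 0},{"dp": [0,3,-8],"yaw": 0},{"dp": [0,6.5,-16.3],"yaw": 0},{"dp": [0,10.3,-24.2],"yaw": 0},{"dp": [0,14.5,-32],"yaw": 0},{"dp": [0,19,-39.5],"yaw": 0},{"dp": [0,23.8,-46.9],"yaw": 0},{"dp": [0,28.9,-54],"yaw": 0},{"dp": [0,34.3,-61],"yaw": 0},{"dp": [0,40,-67.5],"yaw": 0},{"dp": [0,40,-67.5],"yaw": 0},{"dp": [0,40,-67.5],"yaw": 0}])

```text
clock: 16.0
eef_pos: [571.3, 45.2, 245.7]
tcp_rot: [-3.138, 0.001, 1.686]
contact_force: [-10.0, -4.8, 1.3]
opening: 0.119
grasp_force: 39.2
```

Request:
carry_out(targets=[{"dp": [0,5.5,-6.3],"yaw": 0},{"dp": [0,12,-12.5],"yaw": 0},{"dp": [0,18,-18.5],"yaw": 0},{"dp": [0,24,-23.8],"yaw": 0},{"dp": [0,28,-27],"yaw": 0},{"dp": [0,31,-29.5],"yaw": 0},{"dp": [0,31,-29.5],"yaw": 0},{"dp": [0,31,-29.5],"yaw": 0}])

```text
clock: 17.0
eef_pos: [602.5, 48.4, 275.9]
tcp_rot: [-3.139, 0.002, 1.686]
contact_force: [-11.4, -5.3, 5.3]
opening: 0.122
grasp_force: 39.2
```

```bash
python3 - <<'E'
from h import *
c=r.get_calibration("scene");im=r.grab_frame("scene");cv2.imwrite("pics/s8.png",cv2.resize(im[110:270,130:340,::-1],None,fx=3.7,fy=3.7,interpolation=cv2.INTER_CUBIC))
np.set_printoptions(precision=1,suppress=True)
s=r.sense();print(s["eef_pos"],s["tcp_rot"],s["contact_force"],s["grasp_force"])
y=.112;R=np.array([[np.cos(y),-np.sin(y)],[np.sin(y),np.cos(y)]])
o=np.array([533.4,42.1])-R@np.array([-72,70])
print("origin",o)
for n,t,rr,w in [("mark",35,131,0),("pt25",25,136,0),("pt35",35,136,0),("pt45",45,136,0)]:
    a=np.radians(t);p=R@np.array([118-rr*np.cos(a),254])+o;u=proj(c,(*p,158+rr*np.sin(a)));print(n,u,(u-[130,110])*3.7)
E
```

```text
[602.4  48.4 275.9] [-3.1  0.   1.7] [-9.8 -5.8  4.8] 39.19826567173004
origin [612.8 -19.4]
mark [301.  198.4] [632.6 327.2]
pt25 [302.5 198.1] [638.3 325.9]
pt35 [301.6 196.8] [635.1 321. ]
pt45 [300.1 196.8] [629.6 321.2]
```

View pics/s8.png

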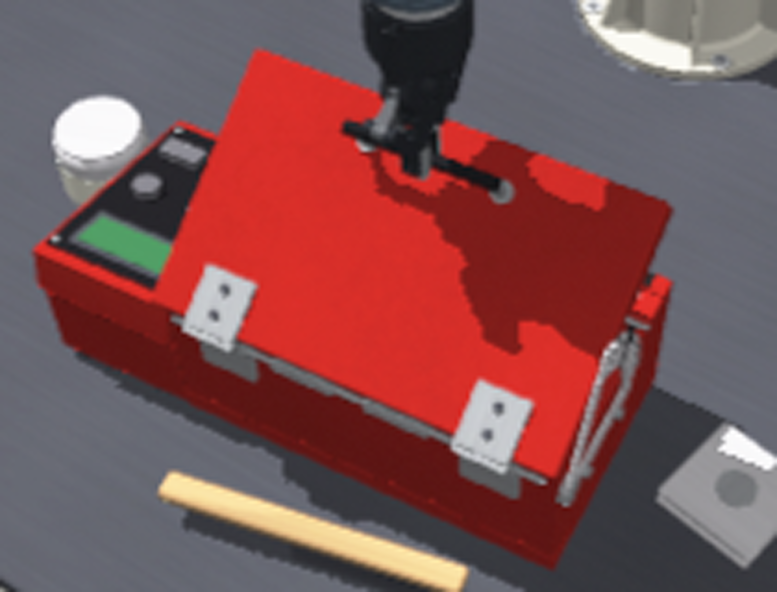

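The lid stands open, held by the bar: bar ends near (345,127) and (505,190) in the crop. The wrist pose gives about 34.5°. I'll cross-check with lid corners (260,50) and (670,207) and the bar.

```bash
python3 - <<'E'
from h import *
np.set_printoptions(precision=1,suppress=True)
c=r.get_calibration("scene");y=.112;R=np.array([[np.cos(y),-np.sin(y)],[np.sin(y),np.cos(y)]]);o=np.array([612.8,-19.4])
def pt(f,u,yy,t):
    a=np.radians(t);p=R@np.array([118-(f*np.cos(a)-u*np.sin(a)),yy])+o;return (proj(c,(*p,158+f*np.sin(a)+u*np.cos(a)))-[130,110])*3.7
for t in(0,25,30,35,40,45):print(t,"bar",pt(190,67,5,t),pt(190,67,135,t),"corners",pt(224,27,-110,t),pt(224,27,250,t))
s=r.sense();print(s["clock"],s["eef_pos"],s["contact_force"])
E
```

```text
0 bar [391.8 151.6] [534.2 205.4] corners [296.3 114. ] [677.2 257.7]
25 bar [361.  125.3] [513.  182.2] corners [267.7  60.5] [676.2 210.9]
30 bar [352.2 125.2] [506.1 183. ] corners [258.8  54.4] [673.3 206.8]
35 bar [342.5 127. ] [498.4 185.7] corners [248.8  50.1] [669.5 204.7]
40 bar [332.1 130.9] [489.9 190.5] corners [237.8  47.8] [664.7 204.8]
45 bar [321.  136.8] [480.6 197.4] corners [225.8  47.5] [658.9 207.1]
17.05 [602.4  48.4 275.9] [-9.8 -5.8  4.8]
```

Request:
carry_out(targets=[{"dp": [0,1,-1],"yaw": 0},{"dp": [0,2,-2],"yaw": 0},{"dp": [0,3,-3],"yaw": 0},{"dp": [0,3,-3],"yaw": 0},{"dp": [0,3,-3],"yaw": 0},{"dp": [0,3,-3],"yaw": 0},{"dp": [0,3,-3],"yaw": 0},{"dp": [0,3,-3],"yaw": 0},{"dp": [0,3,-3],"yaw": 0}])

```text
clock: 18.18
eef_pos: [605.6, 48.7, 278.3]
tcp_rot: [-3.139, 0.002, 1.686]
contact_force: [-7.6, -6.5, 0.7]
opening: 0.121
grasp_force: 39.0
```

```bash
python3 - <<'E'
from h import *
np.set_printoptions(precision=1,suppress=True)
a=cv2.imread("pics/scene0.png");b=r.grab_frame("scene")[:,:,::-1].astype(int);b2=r.grab_frame("scene")[:,:,::-1].astype(int)
print("still",abs(b-b2).max())
c=r.get_calibration("scene");y=.112;R=np.array([[np.cos(y),-np.sin(y)],[np.sin(y),np.cos(y)]]);o=np.array([612.8,-19.4])
def fit(im,box,t0):  # line through the lid's front top edge (upper boundary of red per column)
    P=[]
    for u in range(*box):
        col=im[130-20:200,u].astype(int);m=(col[:,2]>90)&(col[:,1]<70)&(col[:,0]<70)
        if m.any():P.append((u,110+m.argmax()))
    return np.array(P)
def pt(f,u,yy,t):
    q=np.radians(t);p=R@np.array([118-(f*np.cos(q)-u*np.sin(q)),yy])+o;return proj(c,(*p,158+f*np.sin(q)+u*np.cos(q)))
for n,im in(("shut",a),("now",b)):
    P=fit(im,(282,308),0);k=np.polyfit(P[:,0],P[:,1],1);row=np.polyval(k,295);print(n,row,k)
    print(P[:, 1])
for t in(0,25,30,33,35,37,40):
    A,B=pt(224,27,-110,t),pt(224,27,250,t);print(t,"row at 295",A[1]+(B[1]-A[1])*(295-A[0])/(B[0]-A[0]),"left corner",B)
s=r.sense();print(s["clock"],s["eef_pos"],s["contact_force"],s["grasp_force"])
E
```

```text
still 5
shut 173.53641025641025 [ 0.4 61.3]
[169 169 169 170 170 170 171 171 172 172 172 173 173 174 174 174 175 175
 175 176 176 177 177 177 178 178]
now 159.1894017094017 [ 0.4 47.4]
[154 155 155 155 156 156 157 157 157 158 158 158 159 159 160 160 160 161
 161 161 162 162 163 163 163 164]
0 row at 295 172.8382318221195 left corner [313.  179.6]
25 row at 295 160.46790480999056 left corner [312.8 167. ]
30 row at 295 159.646437107165 left corner [312.  165.9]
33 row at 295 159.45842546525253 left corner [311.4 165.5]
35 row at 295 159.46502161793222 left corner [310.9 165.3]
37 row at 295 159.57982024152003 left corner [310.5 165.3]
40 row at 295 159.95967508080884 left corner [309.6 165.3]
18.275 [605.6  48.7 278.3] [-6.2 -5.3  0.5] 39.01380479335785
```

The scene view barely changes with angle here; the arm pose gives 35.6°. One check from the top camera, where the lid's front edge moves clearly.

```bash
python3 - <<'E'
from h import *
np.set_printoptions(precision=1,suppress=True)
T=r.get_calibration("top");y=.112;R=np.array([[np.cos(y),-np.sin(y)],[np.sin(y),np.cos(y)]]);o=np.array([612.8,-19.4])
im=r.grab_frame("top")[:,:,::-1].astype(int);a=cv2.imread("pics/top0.png").astype(int)
def pt(f,u,yy,t):
    q=np.radians(t);p=R@np.array([118-(f*np.cos(q)-u*np.sin(q)),yy])+o;return proj(T,(*p,158+f*np.sin(q)+u*np.cos(q)))
for t in(0,30,33,35,37,40):print(t,[pt(224,27,v,t) for v in(-110,250)],[pt(190,67,v,t) for v in(5,135)])
for n,i in(("shut",a),("now",im)):
    red=(i[:,:,2]>90)&(i[:,:,1]<70)&(i[:,:,0]<70)
    for u in(215,225,232,300,312,325):
        q=np.nonzero(red[140:250,u])[0]+140; v=i[185:240,u,2]; print(n,u,q.min() if len(q) else None,q.max() if len(q) else None, end=" | ")
        if n=="now":print(v.tolist())
E
```

```text
0 [array([335.4, 214.9]), array([215. , 230.3])] [array([296.2, 206.3]), array([251.7, 212. ])]
30 [array([338.2, 193.4]), array([209.1, 209.9])] [array([294.9, 180. ]), array([248. , 185.9])]
33 [array([338.2, 190.2]), array([208.4, 206.7])] [array([294.6, 176.5]), array([247.5, 182.5])]
35 [array([338.2, 187.9]), array([208. , 204.5])] [array([294.4, 174.2]), array([247.2, 180.2])]
37 [array([338.2, 185.6]), array([207.5, 202.2])] [array([294.2, 171.8]), array([246.9, 177.8])]
40 [array([338.1, 181.9]), array([206.8, 198.6])] [array([293.8, 168.1]), array([246.4, 174.1])]
shut 215 215 224 | shut 225 212 237 | shut 232 225 236 | shut 300 191 228 | shut 312 204 227 | shut 325 197 225 | now 215 172 220 | [123, 123, 123, 122, 121, 120, 121, 119, 119, 121, 121, 120, 120, 120, 120, 122, 120, 120, 121, 123, 115, 106, 102, 99, 101, 102, 109, 120, 120, 118, 109, 105, 99, 105, 104, 96, 96, 95, 90, 87, 86, 80, 79, 79, 76, 76, 80, 78, 80, 78, 77, 75, 78, 83, 111]
now 225 175 237 | [124, 123, 124, 122, 123, 122, 122, 122, 121, 124, 121, 124, 124, 127, 121, 121, 121, 121, 126, 115, 110, 113, 131
[... 624 characters left out ...]
22, 121, 132, 133, 206, 213, 213, 214, 214, 214, 214, 213, 214, 215, 215, 216, 214, 216, 216, 216, 217, 218, 218]
now 312 None None | [187, 186, 182, 183, 187, 192, 198, 204, 209, 196, 195, 199, 202, 212, 221, 222, 223, 223, 224, 223, 226, 228, 229, 229, 228, 229, 230, 228, 227, 225, 223, 222, 220, 219, 217, 213, 211, 209, 205, 203, 198, 194, 189, 183, 179, 175, 167, 163, 164, 168, 178, 183, 186, 188, 191]
now 325 221 223 | [186, 187, 186, 186, 186, 187, 190, 191, 163, 157, 156, 154, 151, 146, 153, 149, 161, 177, 164, 163, 162, 160, 147, 134, 132, 131, 135, 144, 188, 170, 104, 87, 86, 98, 134, 116, 105, 103, 102, 106, 115, 112, 119, 119, 118, 121, 122, 121, 121, 119, 120, 121, 122, 120, 121]
```

```bash
python3 -c "
from rig import r
print(r.sign_off())"
```

```text
the job is handed in; nothing more can be done
None
```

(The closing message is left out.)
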